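# Hang the wheel-weight caddy back on its cleat

## Robot

A 6-joint arm with a two-finger parallel gripper is mounted at the origin on the work surface. World frame = base frame: x ahead of the robot, y to its left, z up, the work surface at z = 0. Lengths are in m, angles in rad, forces in N, time in s.
With the tool pointing down it reaches from about 0.375 to 0.825 m from the base axis. Payload 5.5 kg.
Tool frame: the origin (TCP) lies between the finger pads; the fingertips stand 14 mm ahead of it and the grasp point (between the pads) lies 5 mm behind it; z points along the fingers, y is the line along which they close (so a half turn about z gives the same grasp; the last joint's range is limited). The gripper opens to 85 mm and grips with 20 to 120 N. Pads are 22 mm wide; open, the fingers measure 114 mm over their backs; the gripper's body (76 mm by 85 mm) begins 54 mm behind the grasp point. The pads swing forward as they close: fully open they stand 13 mm farther back than shut.
Start: joints at [-1.269, 0.314, -0.047, 1.21, 0, 1.571], TCP at [0.178, -0.573, 0.245] pointing down, gripper open.
Joint ranges: [-2.67, 2.67], [-0.69, 1.73], [-1.03, 1.25], [-2.08, 2.16], [-1.42, 1.45], [-3.14, 3.14]. Speed limits (rad/s): [2.39, 2.39, 3.01, 3.14, 3.14, 3.14].

## Interface

Orientations are given as a 3x3 rotation matrix whose columns are the frame's x, y, z axes.
In Python, from bench import reach, move_l, move_j, move_gripper, sleep, ik, capture, MotionError, hand_in, get_clock, get_q, get_qd, get_joint_efforts, get_position, get_ee_rot, get_wrist_force, get_moment, get_gripper_width, get_gripper_force gives the robot as it stands. The module is installed in compiled form; this text tells all that it offers. Calls block until the motion is done:
- reach(position, orientation): joint-space move of the TCP to a pose.
- move_l(position, ori=None, rate=0.15): straight line of the TCP; ori=None keeps the orientation; rate is the mean speed in m/s.
- move_j(angles): joint-space move.
- move_gripper(opening, force=None): finger opening in m; force is the grip in N (None keeps the last); returns when the fingers have stopped.
- sleep(seconds).
- ik(position, orientation): joint angles nearest the present ones, or None.
- capture(name): name is "side" or "top"; returns a dict with "frame" (400x640x3 uint8, blue, green, red), "z_map" (400x640 float32, m along the optical axis (not along the pixel's ray), 0 where there is no reading), "vfov" (degrees; the focal length in pixels is half the picture's height over the tangent of half this angle, whatever the lens; pixels are square), "cx", "cy" (the principal point, pixels), "k1" (the pictures are not rectified: a ray, as slopes to the right and down, at radius r is drawn at 1 + k1 r^2 times it, then the intrinsics apply), "rvec" (rotation vector, rad) and "tvec" (3), from world to camera coordinates, as OpenCV has them. Camera axes: x right, y down, z forward; pixel columns grow to the right and rows downward; lengths in m; the calibration is good to about 2 mm. A picture is of the moment at which its call begins.
A pose or a line that the arm cannot do raises MotionError and nothing moves.
- hand_in(): hands the job in; it is judged then, once.
Readings, each from a call of its own:
- get_clock(): time.
- get_q(): joint angles.
- get_qd(): joint speeds.
- get_joint_efforts(): joint torques, N m.
- get_position(): TCP position.
- get_ee_rot(): TCP orientation.
- get_wrist_force(): force on the tool from outside, world axes, zero at the start.
- get_moment(): the same for the moment, N m.
- get_gripper_width(): finger opening in m.
- get_gripper_force(): force on a finger pad.
Only numpy, scipy, OpenCV 4.12 (cv2) and the standard library are available. Lean on these libraries where they do the work, as an engineer would, in place of code of your own. Each camera call takes 0.05 s, during which the arm holds its last target. There are 200 camera calls.

## Task

One of the two small grey caddies of wheel weights has an angled steel strip along its back: hang that one in the empty middle of the cleat rack, between the two holders already hung there. Tip its front up by some 20 degrees, bring the strip in over the cleat, then lower it level so that the strip drops down behind the cleat and locks, and let go. Leave the other caddy where it stands.

Things in the scene. Friction and masses are not known exactly. Their poses are not given: they have to be found in the camera images.
- caddy: Caddy to hang (mm): grey steel tray like the other, plus a sloping strip on its back. x (depth) 80, y (width) 100, walls 55 high, back 85 high. Black grip bar along x midway: 64 long, 16 wide (y), z 94 to 116, on an 8 mm wall. 0.3 to 0.6 kg, balanced near the bar. Origin: centre of the underside; z up, +x to the back. Starts upright on the table, back turned within 45 deg of the rack's +x.
- strip_edge (a point): Middle of the free lower edge of the caddy's steel strip, at x 70, y 0, z 42 mm in the caddy's frame; turns with the caddy. The strip is 100 wide (y), 5 thick and slopes 35 deg off vertical from the top of the back (x 42, z 82) backwards and down to this edge.
- plain_caddy: The other caddy, to be left alone: same tray and grip bar, but a flat back without a strip. Same origin and axes.
- rack: Fixed board on the left (mm): 420 long (y), 170 high. Origin: at its foot, middle of front face (x=0); z up, +x into it. Cleat: 5 mm steel from x 0, z 84 up and out to its free edge x -26, z 121; slot behind open on top. Batten below, 32 deep, z 55 to 82. Holders hang at y +155, -155: 60 wide, to x -105, z 165. Locked, the caddy is level, axes parallel to these, origin at x -73, y 0, z 55 mm.
There are look-alikes about, which are no part of the job. Leave any red look-alike of the caddy alone.

How it is judged:
On the way:
1. the caddy, front tipped up by 8 degrees or more, has its strip's lower edge over the slot behind the cleat, about at the middle of the rack (angle between caddy's own x axis and vertical above 1.7108 rad and x of strip_edge in the frame of rack between -0.036 and 0.004 m and y of strip_edge in the frame of rack between -0.045 and 0.045 m and z of strip_edge in the frame of rack between 0.09 and 0.175 m), for 0.1 s.
At the end, for the whole second after the job is handed in: The caddy with the strip hangs locked on the cleat: within 35 mm of the middle of the rack, 12 mm of its locked height and about 13 mm of its locked distance from the board, level and parallel to the rack within 10 degrees, at rest, borne by the rack; the plain caddy within 30 mm of its start (x of caddy in the frame of rack between -0.088 and -0.06 m and y of caddy in the frame of rack between -0.035 and 0.035 m and z of caddy in the frame of rack between 0.043 and 0.067 m and angle between caddy's own z axis and vertical below 0.175 rad and angle between the y axis of caddy and the y axis of rack, either way round below 0.175 rad and contact force between caddy and rack above 1 N and linear speed of caddy below 0.02 m/s and distance of plain_caddy from where it was at the start of the episode below 0.03 m); the robot touches nothing.
It fails at once if the plain caddy is moved by more than 30 mm (distance of plain_caddy from where it was at the start of the episode above 0.03 m).
It also fails if it takes over 54 s, if anything falls off the work surface, if the arm or the gripper's body presses on something with over 40 N, if the wrist force passes 120 N, or if a joint passes its speed limit or range.

## Working session

There is one attempt and no reset: what is moved stays moved. The work goes in short steps, each a Python script; the robot and the scene stay as the last script left them, time stands still between calls to the robot, and variables do not carry over. Pictures are saved under pics/ and viewed, at most 10 in all, crops included, and the job is handed in when it is done.

```bash
mkdir -p pics
cat > h.py <<'E'
import numpy as np, cv2
from bench import *
def snap(n):
    c=capture(n); h,w=c["frame"].shape[:2]
    f=h/2/np.tan(np.radians(c["vfov"])/2)
    R=cv2.Rodrigues(np.array(c["rvec"],float))[0]; t=np.array(c["tvec"],float).ravel()
    v,u=np.mgrid[:h,:w]; xd=(u-c["cx"])/f; yd=(v-c["cy"])/f
    x,y=xd.copy(),yd.copy()
    for _ in range(15):
        s=1+c["k1"]*(x*x+y*y); x=xd/s; y=yd/s
    z=c["z_map"]; P=np.dstack([x*z,y*z,z])
    W=(P-t)@R; W[z==0]=np.nan
    c.update(W=W,ray=np.dstack([x,y,np.ones_like(x)])@R,cam=-R.T@t)
    return c
E
python3 - <<'E'
from h import *
for n in("side","top"):
    c=snap(n); cv2.imwrite(f"pics/{n}0.png",c["frame"]); np.savez(f"{n}0.npz",W=c["W"],f=c["frame"],ray=c["ray"],cam=c["cam"]); print(n,c["cam"],c["ray"][200,320],np.isfinite(c["W"][...,0]).mean())
print(get_clock())
E
```

```text
side [-0.06602748  0.63528407  0.73599454] [ 0.5031581  -0.57764364 -0.64280481] 0.996046875
top [0.39176918 0.02105444 1.06330861] [ 0.07028093 -0.0251748  -0.99723812] 0.99593359375
0.1
```

View pics/side0.png

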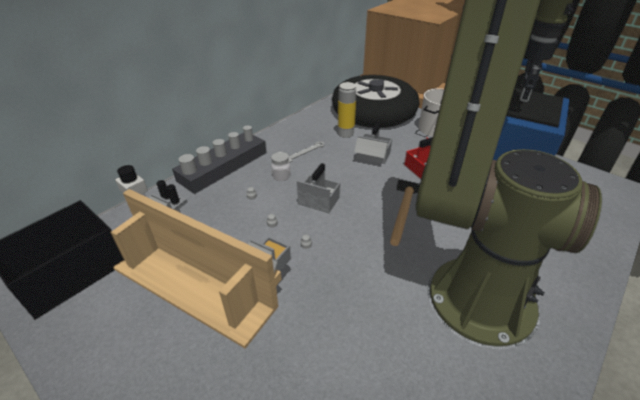

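View pics/top0.png

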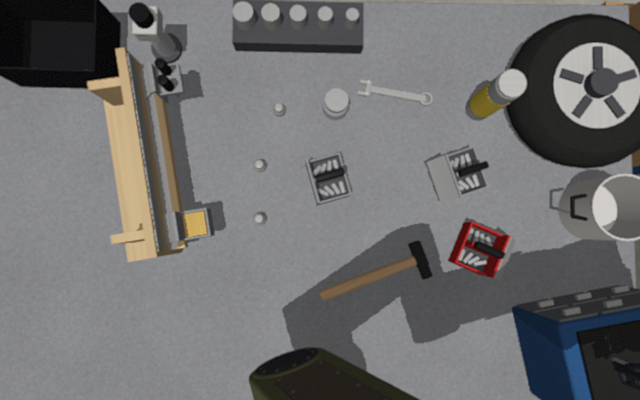

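The side view shows the rack at lower left and the robot at right. In the top view the rack is at (145,155), and the strip caddy at (458,172) with its strip facing left at (435,172). The plain caddy is at (329,177) and the red look-alike at (480,247).

Run:
```python
import numpy as np,cv2
d=np.load("top0.npz");W=d["W"];F=d["f"].astype(int)
v,u=np.mgrid[:400,:640]
def box(u0,u1,v0,v1): return (u>u0)&(u<u1)&(v>v0)&(v<v1)
def pca(P):
    r=cv2.minAreaRect((P[:,:2]*1000).astype(np.float32)); return np.round(r[0],1),np.round(r[1],1),r[2]
def line(P,n):
    m=P.mean(0); w,V=np.linalg.eigh(np.cov((P-m)[:,:2].T)); a=V[:,1]; print(n,len(P),m.round(4),"dir",a.round(4),np.degrees(np.arctan2(a[1],a[0])))
for n,b in(("strip",box(425,495,140,205)),("plain",box(300,360,145,210))):
    bar=W[b&(F.max(2)<60)&(W[...,2]>.1)]; line(bar,n+" bar"); print(pca(bar),np.nanpercentile(bar[:,2],[5,50,95]))
b=box(422,495,140,205)
al=W[b&(W[...,2]>.03)&(F.min(2)>70)]; print(pca(al))
from collections import Counter
S=W[box(432,452,155,195)&(W[...,2]>.03)&(W[...,2]<.09)]
m=S.mean(0);U=np.linalg.svd(S-m)[2][2];print("strip plane",len(S),m,U, np.std((S-m)@U))
# rack board top
B=W[box(80,240,40,270)&(W[...,2]>.1)]
h,e=np.histogram(B[:,2],np.arange(.1,.24,.005));print(list(zip(e.round(3),h)))
T=W[box(100,170,40,270)&(abs(W[...,2]-.17)<.006)]; line(T,"boardtop");print(pca(T))
for lo in np.arange(.02,.2,.01):
  pass
# per-row profile across rack at few rows: (v) print world & z
for r in(110,150,180,200):
  print(r,[(c,*(W[r,c]*1000).round().astype(int),int(F[r,c].mean())) for c in range(122,186,2)])
```

```text
strip bar 209 [ 0.5292 -0.3262  0.1147] dir [-0.3399  0.9405] 109.86949661510195
(array([ 529.7, -328.8]), array([15.6, 62.8]), 19.20522689819336) [0.10937469 0.11513169 0.11833087]
plain bar 231 [ 0.5125 -0.022   0.1145] dir [-0.2945  0.9556] 107.1281278600542
(array([513.1, -21.7]), array([16.2, 61.8]), 16.80099105834961) [0.10782293 0.11503469 0.11794213]
(array([ 525.5, -316.9]), array([ 99.6, 113.4]), 19.360828399658203)
strip plane 666 [ 0.52147724 -0.27724372  0.06664222] [ 0.23201067 -0.78180191 -0.57875454] 0.005552081634987185
[(np.float64(0.1), np.int64(490)), (np.float64(0.105), np.int64(452)), (np.float64(0.11), np.int64(782)), (np.float64(0.115), np.int64(586)), (np.float64(0.12), np.int64(485)), (np.float64(0.125), np.int64(567)), (np.float64(0.13), np.int64(557)), (np.float64(0.135), np.int64(412)), (np.float64(0.14), np.int64(262)), (np.float64(0.145), np.int64(210)), (np.float64(0.15), np.int64(198)), (np.float64(0.155), np.int64(210)), (np.float64(0.16), np.int64(519)), (np.float64(0.165), np.int64(1400)), (np.float64(0.17), np.int64(930)), (np.float64(0.175), np.i
[... 7117 characters left out ...]
4(334), np.int64(91), 85), (164, np.int64(455), np.int64(326), np.int64(102), 90), (166, np.int64(455), np.int64(318), np.int64(112), 133), (168, np.int64(454), np.int64(311), np.int64(122), 139), (170, np.int64(454), np.int64(308), np.int64(118), 133), (172, np.int64(457), np.int64(316), np.int64(79), 109), (174, np.int64(457), np.int64(311), np.int64(82), 110), (176, np.int64(457), np.int64(307), np.int64(81), 111), (178, np.int64(457), np.int64(304), np.int64(77), 77), (180, np.int64(458), np.int64(304), np.int64(60), 72), (182, np.int64(462), np.int64(317), np.int64(1), 82), (184, np.int64(462), np.int64(312), np.int64(0), 82)]<stdin>:24: RuntimeWarning: invalid value encountered in cast
```

Run:
```python
import cv2
a=cv2.imread("pics/top0.png");x=cv2.resize(a[40:270,75:235],None,fx=2.5,fy=2.5,interpolation=2);y=cv2.resize(a[130:220,415:500],None,fx=4.5,fy=4.5,interpolation=2)
import numpy as np
o=np.zeros((600,800,3),'uint8');o[:575,:400]=x[:600,:400];o[:y.shape[0],410:410+y.shape[1]]=y;cv2.imwrite("pics/crop.png",o)
```

```text
(no output)
```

View pics/crop.png

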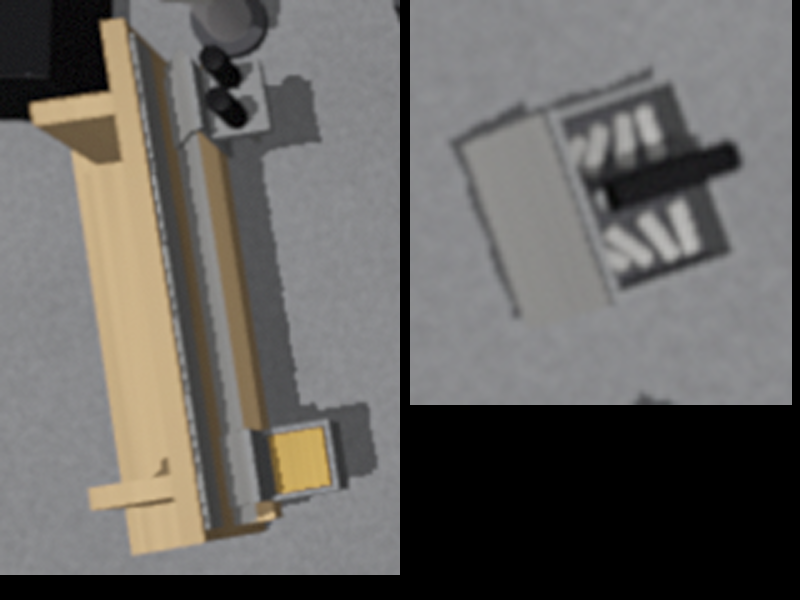

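The crop shows the bare cleat between the two holders, with the slot visible. The strip lies on the caddy's rack-facing side (left in the crop). Next I fit the rack, check reachability and grasp.

```bash
cat >> h.py <<'E'
def Rz(a): return cv2.Rodrigues(np.array([0,0,a]))[0]
def Ry(a): return cv2.Rodrigues(np.array([0,a,0.]))[0]
FLIP=np.diag([1.,-1.,-1.])   # tool in caddy: x along bar, z down
def tool(o,R,s=1,g=np.array([0,0,.100])):
    "TCP pose for caddy origin o, rotation R"
    return o+R@g, R@FLIP@np.diag([s,s,1.])
def by_edge(rack_o,rack_R,e,th,s,g=np.array([0,0,.100])):
    R=rack_R@Ry(np.radians(th)); o=rack_o+rack_R@np.array(e)/1.-R@np.array([.070,0,.042])
    return tool(o,R,s,g)
E
python3 - <<'E'
from h import *
d=np.load("top0.npz");W=d["W"];F=d["f"].astype(int)
v,u=np.mgrid[:400,:640]
Z=W[...,2]
b=(u>100)&(u<200)&(v>95)&(v<205)
rack_yaw=np.radians(100.4)
for it in range(3):
    Rr=Rz(rack_yaw); 
    L=W.reshape(-1,3)@Rr  # rack-aligned coords (unshifted)
    L=L.reshape(W.shape)
    front=[];ys=[]
    # board front edge at top: per row the last wooden pixel with z>.163
    pts=[]
    for r in range(100,204):
        c=np.where(b[r]&(Z[r]>.165)&(Z[r]<.176))[0]
        if len(c): pts.append(W[r,c.max()])
    pts=np.array(pts); p=np.polyfit(pts[:,0],pts[:,1],1); a=np.arctan(p[0])
    cl=[]
    for r in range(100,204):
        c=np.where(b[r]&(Z[r]>.115)&(Z[r]<.126)&(F[r].mean(1)>125))[0]
        if len(c): cl.append(W[r,c.max()])
    cl=np.array(cl); q=np.polyfit(cl[:,0],cl[:,1],1); a2=np.arctan(q[0])
    bt=W[b&(Z>.125)&(Z<.158)]; q3=np.polyfit(bt[:,0],bt[:,1],1)
    rack_yaw=np.pi/2+(a+a2)/2
print(np.degrees([a,a2,np.arctan(q3[0])]))
ex=Rr[:,0]
print("front x (top edge, face, cleat+26)",np.median(pts@ex),np.median(bt@ex),np.median(cl@ex)+.026)
T=W[(u>95)&(u<215)&(v>40)&(v<270)&(abs(Z-.17)<.006)&(abs((W@ex)-np.median(pts@ex)-.012)<.012)]
yy=T@Rr[:,1]; print("y ends",yy.min(),yy.max(),yy.max()-yy.min())
x0=np.mean([np.median(bt@ex),np.median(pts@ex),np.median(cl@ex)+.026]); y0=(yy.min()+yy.max())/2
ro=ex*x0+Rr[:,1]*y0; ro[2]=0; print("rack",ro,np.degrees(rack_yaw))
np.savez("rack.npz",o=ro,R=Rr)
co=np.array([.530,-.3292,0]);cR=Rz(np.radians(109.5))
for s in(1,-1):
    l=[tool(co+[0,0,h],cR,s) for h in(.15,0,.18)]
    l+=[by_edge(ro,Rr,e,t,s) for e,t in(((-.09,0,.175),20),((-.012,0,.15),20),((-.01,0,.115),20),((-.006,0,.104),10),((-.003,0,.097),0),((-.003,0,.197),0))]
    for P,O in l:
        k=ik(P,O); print(s,P.round(3),None if k is None else np.round(k,2))
E
```

```text
[ 9.91697561 10.63882604 10.41135806]
front x (top edge, face, cleat+26) 0.24968809827159427 0.2470854515614201 0.2485421085772883
y ends -0.8127927663048747 -0.391770779479699 0.4210219868251757
rack [0.54829044 0.35191284 0.        ] 100.27790082636118
1 [ 0.53  -0.329  0.25 ] [-0.56  0.36  0.02  1.24  0.    0.67]
1 [ 0.53  -0.329  0.1  ] [-0.56  0.45 -0.2   0.93  0.    0.67]
1 [ 0.53  -0.329  0.28 ] [-0.56  0.35  0.08  1.3   0.    0.67]
1 [0.573 0.218 0.253] [ 0.53  0.43  0.09  1.36 -0.33  1.94]
1 [0.559 0.295 0.228] [ 0.64  0.51  0.15  1.38 -0.31  2.06]
1 [0.558 0.297 0.193] [ 0.64  0.53  0.1   1.31 -0.31  2.06]
1 [0.56  0.288 0.173] [ 0.56  0.46 -0.02  1.16 -0.16  1.95]
1 [0.561 0.28  0.155] [ 0.46  0.41 -0.12  1.04  0.    1.85]
1 [0.561 0.28  0.255] [0.46 0.36 0.04 1.25 0.   1.85]
-1 [ 0.53  -0.329  0.25 ] [-0.56  0.36  0.02  1.24  0.   -2.47]
-1 [ 0.53  -0.329  0.1  ] [-0.56  0.45 -0.2   0.93  0.   -2.47]
-1 [ 0.53  -0.329  0.28 ] [-0.56  0.35  0.08  1.3   0.   -2.47]
-1 [0.573 0.218 0.253] [ 0.53  0.43  0.09  1.36 -0.33 -1.2 ]
-1 [0.559 0.295 0.228] [ 0.64  0.51  0.15  1.38 -0.31 -1.08]
-1 [0.558 0.297 0.193] [ 0.64  0.53  0.1   1.31 -0.31 -1.08]
-1 [0.56  0.288 0.173] [ 0.56  0.46 -0.02  1.16 -0.16 -1.19]
-1 [0.561 0.28  0.155] [ 0.46  0.41 -0.12  1.04  0.   -1.29]
-1 [0.561 0.28  0.255] [ 0.46  0.36  0.04  1.25  0.   -1.29]
```

```bash
python3 - <<'E'
from h import *
r=np.load("rack.npz"); ro,Rr=r["o"],r["R"]
co=np.array([.530,-.3292,0]);cR=Rz(np.radians(109.5))
P,O=tool(co,cR)
reach(P+[0,0,.12],O); move_gripper(.05,90); move_l(P,O,.12)
f0=get_wrist_force(); move_gripper(0,90); print("w",get_gripper_width(),get_gripper_force(),f0,get_wrist_force())
move_l(P+[0,0,.18],O,.15); sleep(.3); print("lift",get_gripper_width(),get_wrist_force(),get_moment())
reach(*by_edge(ro,Rr,(-.09,0,.185),20,1)); sleep(.3)
print(get_clock(),get_gripper_width(),get_position())
for n in("top","side"):
    c=snap(n); cv2.imwrite(f"pics/{n}1.png",c["frame"]); np.savez(f"{n}1.npz",W=c["W"],f=c["frame"],ray=c["ray"],cam=c["cam"])
E
python3 -c "
import cv2
a=cv2.imread('pics/top1.png')[30:270,80:340]
cv2.imwrite('pics/t1c.png',cv2.resize(a,None,fx=2.5,fy=2.5,interpolation=2))"
```

```text
w 0.01473003944394069 89.688241481781 [ 0.17957249 -0.31100627  0.17776526] [-0.66822749 -0.77155232  2.61032332]
lift 0.014648058488775302 [ 0.61001815  0.03046718 -3.83992786] [-0.0178501  -0.05580799 -0.01123812]
7.6083 0.014926819662462256 [0.57275361 0.21754716 0.26349864]
```

View pics/t1c.png

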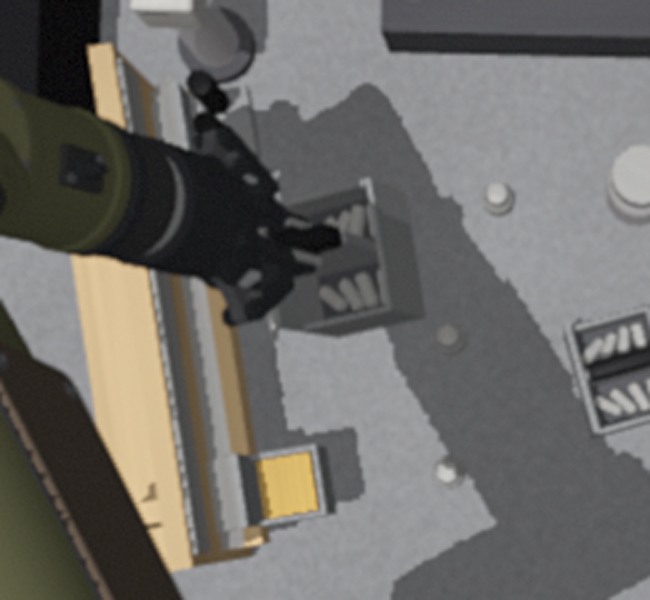

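View pics/side1.png

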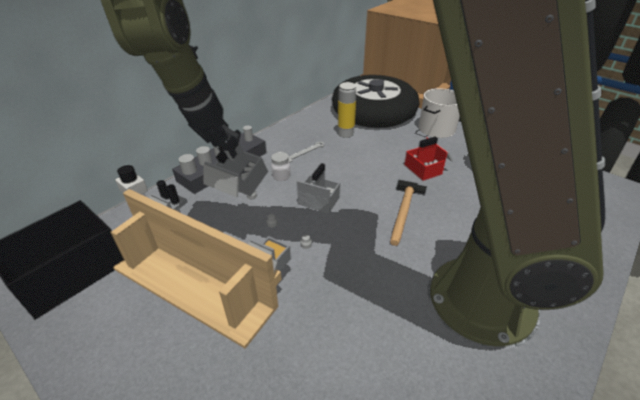

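The caddy is held with its front tipped up. In the top crop its bar is at (320,238); in the side view its strip side is at (235,170). I'll check how it sits in the hand against the depth points.

Run:
```python
from h import *
R=get_ee_rot()@np.linalg.inv(FLIP); o=get_position()-R@np.array([0,0,.1])
for n in("side","top"):
    d=np.load(n+"1.npz"); C=(d["W"].reshape(-1,3)-o)@R; bgr=d["f"].reshape(-1,3).astype(int)
    ok=np.isfinite(C[:,0])&(bgr.max(1)-bgr.min(1)<25); C=C[ok]
    S=C[(abs(C[:,1])<.04)&(C[:,2]>.035)&(C[:,2]<.085)&(C[:,0]>.043)&(C[:,0]<.085)]
    if len(S)>20:
        nn=np.array([.819,0,.573]); dd=S@nn-(np.array([.056,0,.062])@nn); print(n,"strip",len(S),"offset",np.median(dd),dd.std())
        p=np.polyfit(S[:,2]-.062,S[:,0],1); q=np.polyfit(S[:,1],S[:,0],1); print("x/z slope (exp -.70)",p,"x/y slope",q[0])
    a=C[(abs(C[:,0])<.09)&(abs(C[:,1])<.07)&(C[:,2]>.01)&(C[:,2]<.09)]
    print(n,len(a),"x",np.percentile(a[:,0],[1,99]),"y",np.percentile(a[:,1],[1,99]),"z",np.percentile(a[:,2],[1,99]))
    f=C[(abs(C[:,1])<.045)&(C[:,2]>.005)&(C[:,2]<.05)&(abs(C[:,0]+.04)<.012)]
    if len(f)>20: print("front",len(f),np.median(f[:,0]),np.polyfit(f[:,2],f[:,0],1),np.polyfit(f[:,1],f[:,0],1))
```

```text
side strip 500 offset 0.00040379132737412837 0.0010790116458585094
x/z slope (exp -.70) [-0.69214806  0.05651144] x/y slope 0.004347712605225934
side 1939 x [-0.04038016  0.06928079] y [-0.04678095  0.05256366] z [0.01149819 0.08739942]
front 90 -0.03736836320399785 [-0.09086491 -0.0325321 ] [-0.095939   -0.03440413]
top 2464 x [-0.0422816   0.04114695] y [-0.05072634  0.05002099] z [0.01177566 0.08476408]
front 498 -0.04101592255789306 [-0.0011046  -0.04091346] [ 0.00466964 -0.0409466 ]
```

The in-hand pose agrees with the model to about 2 mm, so I'll insert with force checks.

Run:
```python
from h import *
r=np.load("rack.npz"); ro,Rr=r["o"],r["R"]
f0=np.array(get_wrist_force())
def go(e,t,rate):
    move_l(*by_edge(ro,Rr,e,t,1),rate); sleep(.1)
    f=Rr.T@(np.array(get_wrist_force())-f0); print(e,t,f.round(1),round(get_clock(),1)); return f
go((-.012,0,.155),20,.1)
sleep(.2)
key=[((-.012,0,.155),20),((-.011,0,.118),20),((-.007,0,.107),10),((-.005,0,.101),2),((-.004,0,.098),0)]
done=False
for (e0,t0),(e1,t1) in zip(key,key[1:]):
    for k in (.25,.5,.75,1):
        e=tuple(np.array(e0)*(1-k)+np.array(e1)*k); f=go(e,t0*(1-k)+t1*k,.04)
        if np.linalg.norm(f)>15: done=True;break
    if done: break
c=snap("top"); cv2.imwrite("pics/top2.png",cv2.resize(c["frame"][30:270,80:340],None,fx=2.5,fy=2.5,interpolation=2))
```

```text
(-0.012, 0, 0.155) 20 [-0.2 -0.9  0.7] 8.8
(np.float64(-0.01175), np.float64(0.0), np.float64(0.14575)) 20.0 [ 0.9 -2.1  0.1] 9.5
(np.float64(-0.0115), np.float64(0.0), np.float64(0.1365)) 20.0 [ 0.2 -1.2  1.1] 10.0
(np.float64(-0.01125), np.float64(0.0), np.float64(0.12725)) 20.0 [ 0.2 -1.2 -0.2] 10.4
(np.float64(-0.011), np.float64(0.0), np.float64(0.118)) 20 [-0.6 -1.6 -0. ] 10.9
(np.float64(-0.01), np.float64(0.0), np.float64(0.11524999999999999)) 17.5 [ 0.2 -1.6 -0.5] 11.3
(np.float64(-0.009), np.float64(0.0), np.float64(0.11249999999999999)) 15.0 [-0.1 -1.4  0.3] 11.7
(np.float64(-0.008), np.float64(0.0), np.float64(0.10975)) 12.5 [ 0.8 -1.8  1.1] 12.1
(np.float64(-0.007), np.float64(0.0), np.float64(0.107)) 10 [-0.5 -1.2  0.1] 12.5
(np.float64(-0.006500000000000001), np.float64(0.0), np.float64(0.10550000000000001)) 8.0 [ 0.4 -0.3  0.1] 12.8
(np.float64(-0.006), np.float64(0.0), np.float64(0.10400000000000001)) 6.0 [ 2.5 -1.6  1.1] 13.2
(np.float64(-0.0055), np.float64(0.0), np.float64(0.10250000000000001)) 4.0 [ 4.4 -1.3  2. ] 13.5
(np.float64(-0.005), np.float64(0.0), np.float64(0.101)) 2 [ 6.3 -1.8  1.3] 13.9
(np.float64(-0.00475), np.float64(0.0), np.float64(0.10025)) 1.5 [ 5.  -1.9  7. ] 14.2
(np.float64(-0.0045000000000000005), np.float64(0.0), np.float64(0.0995)) 1.0 [ 6.4 -1.5  8.1] 14.6
(np.float64(-0.00425), np.float64(0.0), np.float64(0.09875)) 0.5 [ 7.  -1.8  9.7] 14.9
(np.float64(-0.004), np.float64(0.0), np.float64(0.098)) 0 [ 7.6  0.5 10.8] 15.3
```

View pics/top2.png

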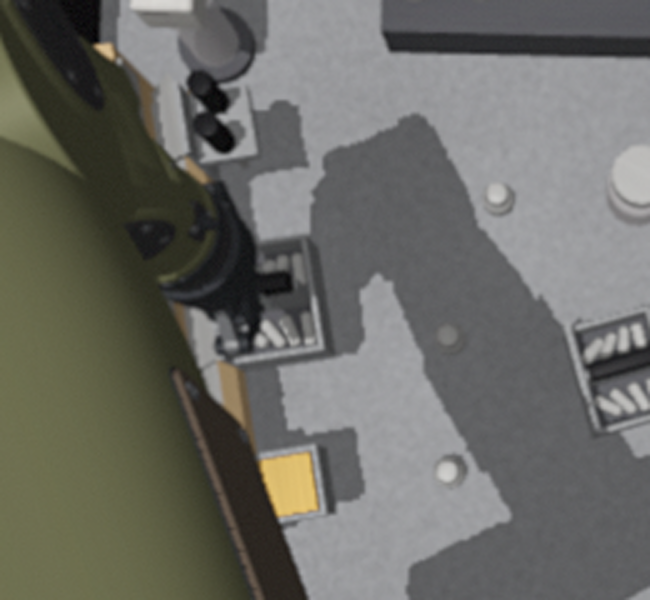

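The caddy (at about (290,295) in the crop) sits between the holders with its strip bearing on the cleat. Now I release, back off and check.

Run:
```python
from h import *
r=np.load("rack.npz"); ro,Rr=r["o"],r["R"]
move_gripper(.05); sleep(.5)
p=np.array(get_position()); move_l(p+[0,0,.12],None,.08)
reach(np.array([.45,-.1,.35]),get_ee_rot()); sleep(.3)
c=snap("top"); L=(c["W"]-ro)@Rr; F=c["frame"].astype(int); print(get_clock())
m=(F.max(2)<60)&(abs(L[...,1])<.05)&(L[...,2]>.13)&(L[...,2]<.19)&(L[...,0]<-.035)&(L[...,0]>-.12)
B=L[m]; print("bar",len(B),B.mean(0),np.median(B[:,2]),cv2.minAreaRect((B[:,:2]*1000).astype(np.float32)))
q=np.polyfit(B[:,0],B[:,2],1);print("pitch",np.degrees(np.arctan(q[0])))
cv2.imwrite("pics/top3.png",cv2.resize(c["frame"][30:270,80:340],None,fx=2.5,fy=2.5,interpolation=2))
```

```text
19.7583
bar 269 [-0.07712671  0.00155068  0.16867724] 0.1699277182719222 ((-76.97085571289062, -1.1531085968017578), (61.437076568603516, 18.119258880615234), 0.41443318128585815)
pitch 3.3921333040828463
```

View pics/top3.png

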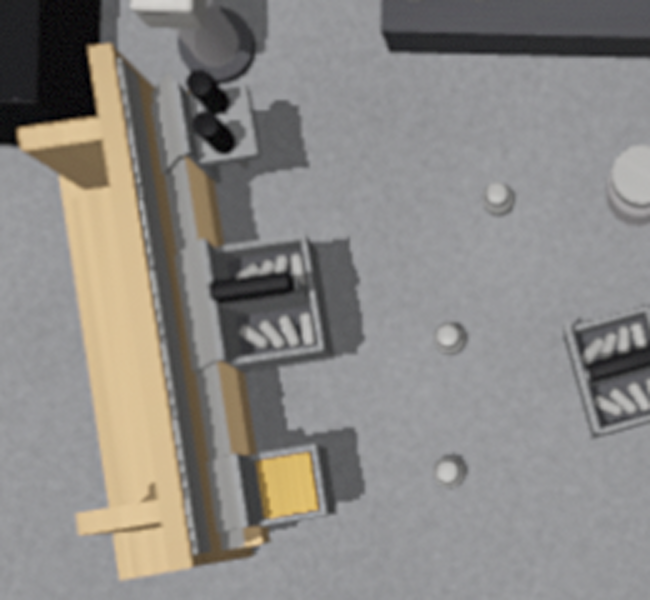

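The caddy hangs between the holders with its bar at (252,288) in the crop. In the rack frame its origin measures about x -77, y 0, z 54 mm, and it is level within about 3°, all within tolerance.

```bash
python3 -c "
from bench import *
print(hand_in())"
```

```text
the job is handed in; nothing more can be done
None
```

The strip caddy hangs locked in the middle of the cleat rack, within tolerance by my last camera measurement. I didn't touch the plain caddy, and I handed the job in at about 20 s on the robot's clock; no verdict came back.

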